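# Vent and open the degreaser jug

### The job

On this plastic-parts bench, first turn the jug's yellow vent knob clockwise until it clicks past its detent to its far stop. Then press the red safety cap down, keep it pressed while you twist it anticlockwise until free (never force it round unpressed), lift it straight up to about 6 cm clear above the neck and finish while still holding it there, upright, in the gripper. Leave all the parts lying around where they are.

Things in the scene. Friction and masses are not known exactly. Their poses are not given: they have to be found in the camera images.
- jug: White degreaser jug, 130 (its x) x 240 (its y), strapped in a black spill tray 260 x 340 with a 16 high rim, floor 4; all fixed. Origin: centre of the tray's underside, on the bench; z up. Jug's flat top 145 above the origin; neck axis at (0, +60), vent knob axis at (0, -65). A low carrying handle runs along y at x = +48, 27 above the jug top.
- neck (a point): Centre of the neck's flat top rim, 33 above the jug's top (178 above the jug origin). Neck 44 in diameter with three claws reaching to 57 diameter; a spring plunger 20 wide sticks up through its middle and lifts against the cap.
- cap: Red round push-and-turn cap, loose, 56 to 108 g. Origin: centre of the skirt's underside. 66 outside diameter; disc's upper face 31 above the origin; on it a straight grip bar 56 long (cap's x), 20 thick (y), 28 high, white mark on its +x half. Locked at the start: x along the jug's x within 0.04 rad, origin 158 above the jug origin. Unpressed it must not be wrenched round.
- cap_grip (a point): Middle of the cap's grip bar, 45 above the cap's origin. Press down 6 to 7 mm (5 needed, bottoms at 7.5; spring 6 to 9 N) and, pressing on, turn anticlockwise from above: free to lift from 0.92 rad, stop at 1.53, aim for 1.22. Then it clears the neck's claws 9 mm above its locked height. Gripping fingers may also push on the disc beside the bar.
- vent_grip (a point): Point on the vent knob's axis at the height to grip, 194 above the jug origin. The yellow knob has a 44 diameter disc and above it a straight bar 42 long, 14 thick, whose top is 7 above this point and whose foot is 23 below it. The point's x axis lies along the bar and turns with the knob; at the start it is along the jug's x.
- vent (a joint): Vent knob angle in rad: 0 closed, grows clockwise seen from above to the far stop at 1.2. A spring detent resists with up to about 0.2 N m before 0.6 rad; past 0.6 the spring snaps it on to 1.2 by itself, short of 0.6 it springs back to 0.
- terminal_block: Bystander: white ceramic terminal block, 24 x 44 x 25 high, lying in the spill tray on the robot's side of the jug. Origin: centre of underside.
- relay_block: Bystander: black block with four steel studs, 34 x 30 x 27 high, lying in the spill tray. Origin: centre of underside.
- collar: Bystander: yellow plastic ring, 38 diameter, 15 high, lying in the spill tray. Origin: centre of underside.
- fan_flange: Bystander: white square frame with a round opening, 120 x 120 x 4, lying flat on the bench. Origin: centre of underside.
- coil_former: Bystander: black plastic tube, 64 diameter, 85 high, standing on the bench. Origin: centre of underside.
- bracket: Bystander: teal U-shaped bracket, 80 x 54 x 14 high, lying flat. Origin: underside of the middle of its long bar.
- dome_lamp: Bystander: aluminium cup with a clear dome, 48 diameter, 69 high, standing. Origin: centre of underside.
Mind the look-alikes: they are no part of the job. Several things have the shape of the cap; the one meant has the colours described above.

How it is judged:
By the outcome, as a careful person would: the job done as asked, in the order asked, and still so for the second after the job is handed in, while the arm keeps its last pose, push and grip.
It also fails if it takes over 48 s, if anything falls off the work surface, if the arm or the gripper's body presses on something with over 40 N, if the wrist force passes 120 N, or if a joint passes its speed limit or range.

### The arm

A 6-joint arm with a two-finger parallel gripper is mounted at the origin on the work surface. World frame = base frame: x ahead of the robot, y to its left, z up, the work surface at z = 0. Lengths are in m, angles in rad, forces in N, time in s.
With the tool pointing down it reaches from about 0.375 to 0.925 m from the base axis. Payload 5.7 kg.
Tool frame: the origin (TCP) lies between the finger pads; the fingertips stand 14 mm ahead of it and the grasp point (between the pads) lies 5 mm behind it (arm.tip_extent is the distance from the TCP to the fingertips, in m); x points along the fingers, z is the direction in which the jaws open and shut, and the axes are right-handed (so a half turn about x gives the same grasp; the last joint's range is limited). The gripper opens to 88 mm and grips with 3 to 60 N. Pads are 20 mm wide; open, the fingers measure 115 mm over their backs; the gripper's body (75 mm by 178 mm) begins 61 mm behind the grasp point.
Start: joints at [-1.223, 0.359, 1.51, -0, 1.272, -0.115], TCP at [0.268, -0.537, 0.237] pointing down, gripper open.
Joint ranges: [-2.97, 2.97], [-1.01, 2.36], [0.21, 2.38], [-0.96, 4.11], [0.2, 2.71], [-2.98, 2.98]. Speed limits (rad/s): [2.39, 2.39, 3.14, 3.14, 3.14, 3.14].

### API

Orientations are given as [roll, pitch, yaw] about the fixed x, y, z axes, in that order (R = Rz(yaw) Ry(pitch) Rx(roll)).
In Python, from cell import arm, optics gives the robot as it stands.
- The arm moves only by the tool jog_arm, never from a script. Its argument "rows" is text: rows parted by semicolons, each of 5 numbers parted by spaces: the shift along the tool's x, y, z normalised to -1 to 1, where 1 is 250 mm, then the turn about the tool's x normalised to -1 to 1, where 1 is 360 degrees, then the closure, from -1 (fully open) to 1 (shut). In form: tx ty tz roll grip; .... A call has exactly 10 rows; each row is the pose to reach, as a shift and turn from the pose measured when the call began, along the tool's axes at that moment, turning the shorter way round; what a row does not reach only later rows make up. A row lasts 1/8 s, in which the tool goes at most 62.5 mm and 10.7 degrees, less where a joint would pass 70% of its speed; a pose out of reach is approached as far as the arm can. A call with a number of a shift or a turn outside -1 to 1 is refused whole. A call with a gripper value outside its range is refused whole. The fingers move at their own pace and stop on an object; "force" is the grip in N (left out, the last holds). Time passes only in rows, so rows that repeat a pose let the fingers close, or fill a call up. It gives the time, the measured TCP pose, the force and the opening at its end, in the units of the state.
- arm.get_obs(): the state, without advancing time (a new reading comes with each control period).
- optics.read_camera(name): name is "scene" or "side" or "wrist"; returns a dict with "img" (480x640x3 uint8, blue, green, red), "intrinsics" (3x3 intrinsics, pixels), "D" ([k1, k2, p1, p2, k3] as OpenCV has them; the pictures are not rectified), "eye" and "attitude" of the camera in the world; the wrist camera has in their place "T_tool_cam" (4x4, takes a point from camera to tool coordinates, whose origin is the TCP and whose axes are the tool frame's). Camera axes: x right, y down, z forward; pixel columns grow to the right and rows downward; lengths in m; the calibration is good to about 2 mm. A picture is of the moment at which its call begins: read the wrist's pose just before it. There is no depth.
- arm.sign_off(): hands the job in, once; it reports no verdict.
The state is a dict: "time_s": time; "q": joint angles; "qd": joint speeds; "tau": joint torques, N m; "eef_pos": TCP position; "tool_rot": TCP orientation; "contact_force": force on the tool from outside, world axes, zero at the start; "wrist_torque": the same for the moment, N m; "width": opening from 0.0 (shut) to 1.0 (fully open).
Only numpy, scipy, OpenCV 4.12 (cv2) and the standard library are available. Lean on these libraries where they do the work, as an engineer would, in place of code of your own. Each camera call takes 0.05 s, during which the arm holds its last target.

## Working session

There is one attempt and no reset: what is moved stays moved. The work goes in short steps, Python scripts to look and compute and a tool call to move; the robot and the scene stay as the last step left them, time stands still between calls to the robot, and variables do not carry over. Pictures are saved under pics/ and viewed, and the job is handed in when it is done.

Besides the shell and the picture viewer there is one more tool, called by a JSON object that holds its "method" and its "body". jog_arm: Moves the arm, as the interface text tells. Scaled input: -1 to 1 covers 250 mm each way for a shift and 360 degrees each way for a turn. Its arguments: {"type":"object","properties":{"rows":{"type":"string"},"force":{"type":"number"}},"required":["rows"]}

```bash
ls; mkdir -p pics; python3 - <<'E'
from cell import arm, optics
import cv2
o=arm.get_obs()
print({k:(v if not hasattr(v,'tolist') else v.tolist()) for k,v in o.items()})
for n in ["scene","side","wrist"]:
    c=optics.read_camera(n); cv2.imwrite(f"pics/{n}0.png",c["img"])
    print(n,{k:v for k,v in c.items() if k!="img"})
E
```

```text
pics
{'time_s': 0.0, 'q': [-1.2231147728671516, 0.3594722056291074, 1.511429866397236, 1.0194713430127069e-05, 1.272462941067444, -0.11514425044856991], 'qd': [0.0008925059165565765, 5.2655078849878934e-05, -0.0009552348280892818, -0.0005401277265634787, 0.0004931834874090467, 0.0006513606993398271], 'tau': [0.000418487607021234, -51.53801679611206, -27.072681784629822, 0.06740823620930314, 0.034851282835006714, -0.00012369942851364613], 'eef_pos': [0.2676358034461119, -0.5362726516306973, 0.23583005568323637], 'tool_rot': [3.020953485166639, 1.569023940518525, 1.9129799576049242], 'contact_force': [-0.13122337821878108, -0.3189646738598926, -0.19522852982504413], 'wrist_torque': [0.035821163248182075, -0.045259554031961816, 0.06980025869542439], 'width': 1.0013549839068099}
scene {'intrinsics': array([[460.85038583,   0.        , 317.20765093],
       [  0.        , 460.85038583, 235.84970652],
       [  0.        ,   0.        ,   1.        ]]), 'D': array([-0.09842926,  0.        ,  0.        ,  0.        ,  0.        ]), 'eye': array([ 0.90902116, -0.76151163,  0.89775595]), 'att
[... 335 characters left out ...]
, -0.77309774,  0.89135137]), 'attitude': array([-2.17495239, -0.0249438 , -0.76416575])}
wrist {'intrinsics': array([[355.54029349,   0.        , 316.72687814],
       [  0.        , 355.54029349, 239.84447719],
       [  0.        ,   0.        ,   1.        ]]), 'D': array([-0.06128072,  0.        ,  0.        ,  0.        ,  0.        ]), 'T_tool_cam': array([[ 6.07603514e-04, -2.41074344e-01,  9.70506461e-01,
        -1.49132054e-01],
       [ 7.51685843e-04, -9.70506256e-01, -2.41074763e-01,
         6.41313179e-02],
       [ 9.99999533e-01,  8.75993841e-04, -4.08470841e-04,
        -9.29717894e-04],
       [ 0.00000000e+00,  0.00000000e+00,  0.00000000e+00,
         1.00000000e+00]])}
```

View pics/scene0.png

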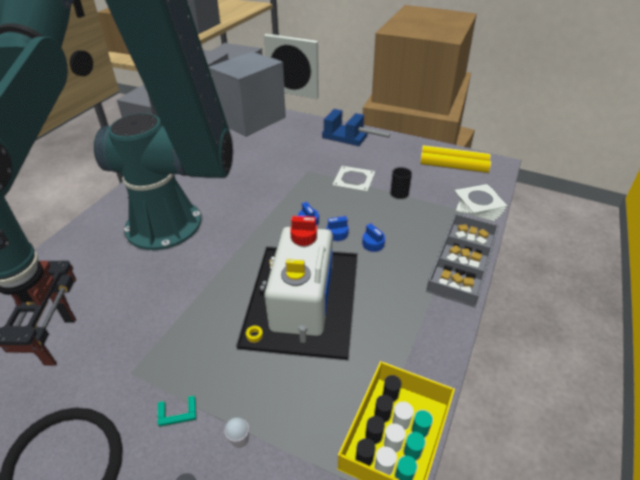

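View pics/side0.png

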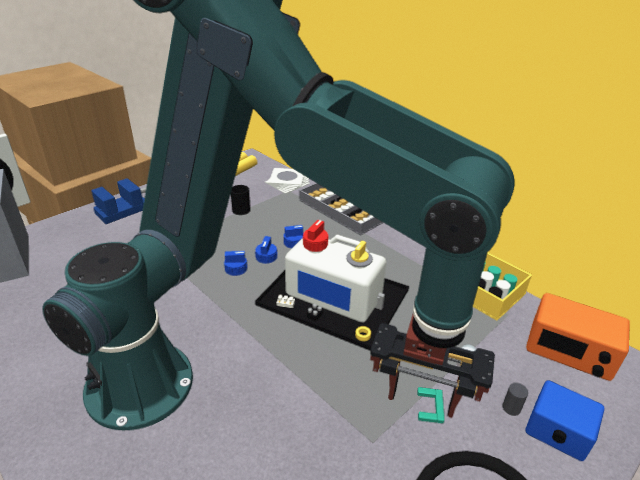

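View pics/wrist0.png

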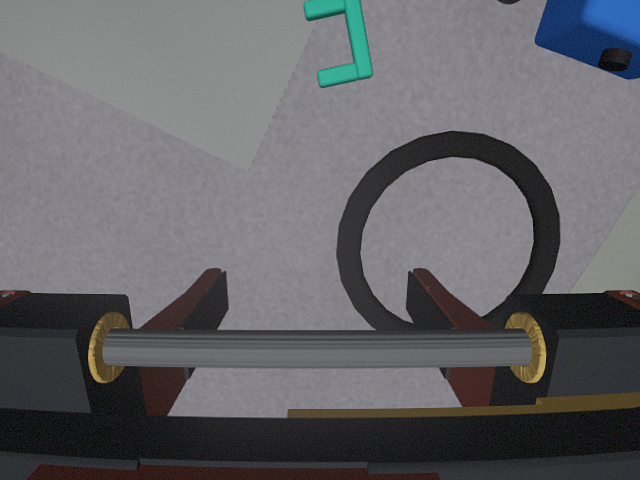

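The scene picture shows the jug with the red cap at about (303,230) and the yellow knob at about (295,271). The cap-shaped look-alikes are blue, at (308,213), (338,228) and (373,237). Only the one on the neck is red. I'll enlarge crops to confirm this and to measure.

```bash
python3 - <<'E'
import cv2
a=cv2.imread("pics/scene0.png")[205:365,230:370]; 
cv2.imwrite("pics/sc1.png",cv2.resize(a[:90,30:120],None,fx=6.6,fy=6.6,interpolation=cv2.INTER_CUBIC))
cv2.imwrite("pics/sc2.png",cv2.resize(a,None,fx=3.7,fy=3.7,interpolation=cv2.INTER_CUBIC))
b=cv2.imread("pics/side0.png")[210:330,250:410]; cv2.imwrite("pics/sd1.png",cv2.resize(b,None,fx=5,fy=5,interpolation=cv2.INTER_CUBIC))
E
```

```text
(no output)
```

View pics/sc1.png

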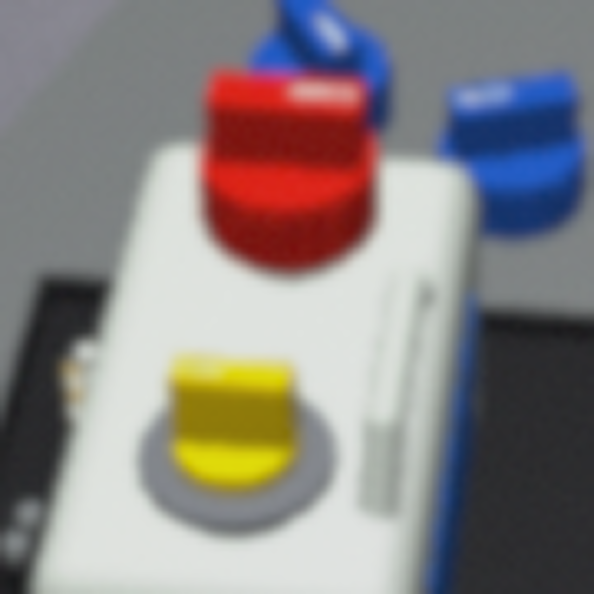

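View pics/sc2.png

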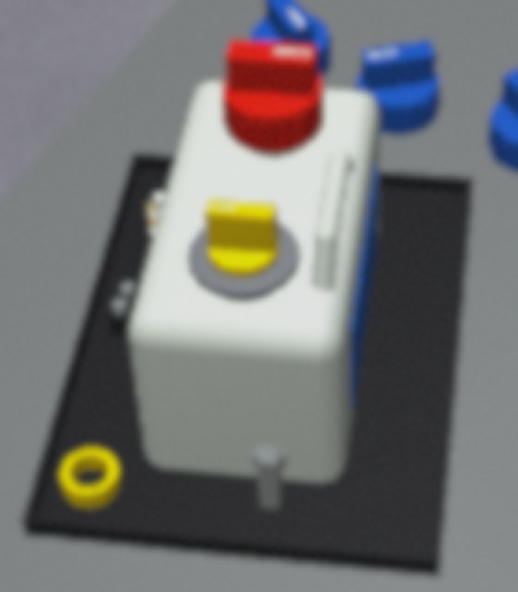

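View pics/sd1.png

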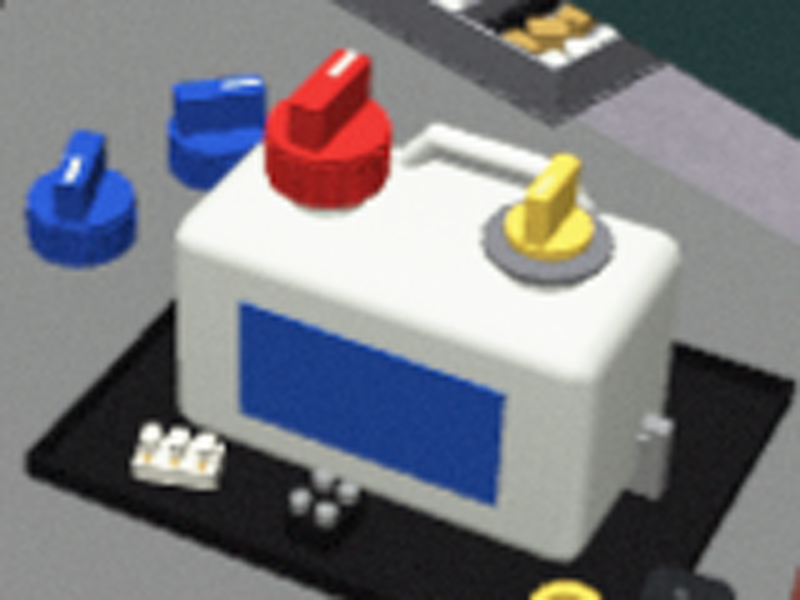

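The crops confirm that the red cap with its white mark sits on the neck, and the yellow knob stands on its grey disc. I'll fit the jug pose from these corners.

```bash
cat > h.py <<'E'
import numpy as np, cv2
from scipy.spatial.transform import Rotation as R
from scipy.optimize import least_squares
def proj(P,cam,pose=None):
    P=np.atleast_2d(P).astype(float)
    if pose is None: Rc=R.from_euler('xyz',cam['attitude']).as_matrix(); t=cam['eye']
    else: Rc,t=pose
    Rw=Rc.T
    return cv2.projectPoints(P,cv2.Rodrigues(Rw)[0],-Rw@t,cam['intrinsics'],cam['D'])[0][:,0]
def wristpose(cam,o):
    Rt=R.from_euler('xyz',o['tool_rot']).as_matrix(); T=cam['T_tool_cam']
    return Rt@T[:3,:3], Rt@T[:3,3]+np.array(o['eef_pos'])
E
python3 - <<'E'
from h import *
from cell import optics
C={n:optics.read_camera(n) for n in("scene","side")}
s1=lambda u,v:(260+u/6.6,205+v/6.6)
s2=lambda u,v:(230+u/3.7,205+v/3.7)
d=lambda u,v:(250+u/5,210+v/5)
M=[("scene",(-28,70,217),s1(212,74)),("scene",(28,70,217),s1(365,82)),("scene",(-28,50,217),s1(209,101)),("scene",(28,50,217),s1(363,108)),
("scene",(-21,-58,201),s1(175,354)),("scene",(21,-58,201),s1(295,362)),("scene",(-21,-72,201),s1(172,379)),("scene",(21,-72,201),s1(297,387)),
("scene",(-130,170,16),s2(136,155)),("scene",(130,170,16),s2(470,180)),("scene",(-130,-170,16),s2(25,520)),("scene",(130,-170,16),s2(438,560)),
("side",(-28,70,217),d(288,105)),("side",(-28,50,217),d(322,118)),("side",(28,70,217),d(342,50)),("side",(28,50,217),d(371,65)),
("side",(-21,-58,201),d(527,190)),("side",(-21,-72,201),d(551,200)),("side",(21,-58,201),d(560,155)),("side",(21,-72,201),d(581,165)),
("side",(-130,170,16),d(28,455)),("side",(130,-170,16),d(795,385))]
def f(p,sel=None):
    r=[]
    for c,P,uv in M:
        if sel and c!=sel: continue
        P=np.array(P)/1000; w=np.array([p[0]+np.cos(p[2])*P[0]-np.sin(p[2])*P[1],p[1]+np.sin(p[2])*P[0]+np.cos(p[2])*P[1],P[2]])
        r+=list(proj(w,C[c])[0]-uv)
    return np.array(r)
for sel in(None,"scene","side"):
    s=least_squares(f,[.6,-.2,0.],args=(sel,),loss='soft_l1'); print(sel,s.x,np.round(f(s.x,sel).reshape(-1,2),1).tolist())
    p=s.x
    for n,y in(("neck",.06),("vent",-.065)): print(n,p[0]-np.sin(p[2])*y,p[1]+np.cos(p[2])*y)
E
```

```text
None [ 0.53029189 -0.08648908  0.32592397] [[-0.2, -0.2], [0.3, 0.2], [-1.1, 1.1], [-0.5, 1.6], [-0.5, 0.2], [0.4, 0.5], [-1.2, 0.9], [-0.8, 1.2], [-1.1, 0.1], [0.7, 0.0], [-0.9, 1.2], [0.6, 1.5], [-0.6, -2.1], [-0.3, -2.5], [-0.9, -1.5], [0.2, -2.5], [-0.9, -0.5], [-0.4, -0.9], [-0.6, -2.1], [0.4, -2.5], [-0.8, -0.9], [0.0, -1.8]]
neck 0.5110808322432289 -0.029647763137060835
vent 0.5511038629620311 -0.14806717460360128
scene [ 0.52993907 -0.08387098  0.3255664 ] [[0.2, -0.9], [0.6, -0.5], [-0.7, 0.4], [-0.1, 1.0], [-0.1, -0.6], [0.8, -0.4], [-0.8, 0.1], [-0.4, 0.4], [-0.7, -0.6], [0.9, -0.6], [-0.4, 0.3], [0.9, 0.5]]
neck 0.510748337954485 -0.027022801292219067
vent 0.5507290239231032 -0.14545651587332448
side [ 0.52579309 -0.09241413  0.32477355] [[-0.3, -0.5], [-0.0, -0.8], [-0.6, -0.0], [0.6, -0.9], [-0.4, 1.3], [0.1, 1.0], [-0.0, -0.4], [1.0, -0.8], [-0.8, 0.9], [0.8, -0.0]]
neck 0.5066474430097822 -0.03555074936625441
vent 0.5465342157650691 -0.1540161255703086
```

```bash
cat >> h.py <<'E'
def plan(p,jaw,o):
    """world TCP target p, jaw heading (rad, mod pi); returns normalised tool shift and roll options"""
    Rt=R.from_euler('xyz',o['tool_rot']).as_matrix()
    s=Rt.T@(np.array(p)-np.array(o['eef_pos']))/0.25
    h=np.arctan2(Rt[1,2],Rt[0,2]); d=(jaw-h+np.pi/2)%np.pi-np.pi/2  # world ccw turn
    return np.round(s,4), np.degrees(h), -np.degrees(d), -d/(2*np.pi)
E
python3 - <<'E'
from h import *
from cell import arm
o=arm.get_obs(); Rt=R.from_euler('xyz',o['tool_rot']).as_matrix(); print(Rt.round(4))
print(plan([.549,-.149,.34],.326+np.pi/2,o))
E
```

```text
[[-3.000e-04  8.948e-01  4.464e-01]
 [ 9.000e-04  4.464e-01 -8.948e-01]
 [-1.000e+00  1.000e-04 -1.000e-03]]
(array([-0.4141,  1.6989, -0.8853]), np.float64(-63.4853306094436), np.float64(7.836245269291568), np.float64(0.021767347970254355))
```

{"method": "jog_arm", "body": {"rows": "-0.2 0.05 -0.02 0 -1; -0.41 0.2 -0.1 0 -1; -0.41 0.4 -0.2 0.01 -1; -0.41 0.6 -0.3 0.02 -1; -0.41 0.8 -0.4 0.022 -1; -0.41 0.95 -0.5 0.022 -1; -0.41 1 -0.55 0.022 -1; -0.41 1 -0.65 0.022 -1; -0.41 1 -0.8 0.022 -1; -0.41 1 -0.885 0.022 -1"}}

```text
time_s: 1.5
eef_pos: [0.3916, -0.2264, 0.3389]
tool_rot: [-2.606, 1.57, 2.431]
contact_force: [0.6, 0.1, 0.3]
width: 1.002
```

```bash
python3 - <<'E'
from h import *
from cell import arm
o=arm.get_obs(); print(o['eef_pos'],o['q'])
print(plan([.549,-.149,.34],.326+np.pi/2,o))
E
```

```text
[ 0.39156477 -0.22637737  0.33887323] [-6.77149409e-01  5.44730330e-02  1.65358966e+00  3.94435058e-05
  1.43469410e+00  5.69324242e-01]
(array([-0.0048,  0.6955, -0.0927]), np.float64(-71.4180044960896), np.float64(-0.09642861735443374), np.float64(-0.0002678572704289826))
```

{"method": "jog_arm", "body": {"rows": "-0.005 0.15 -0.02 0 -1; -0.005 0.35 -0.05 0 -1; -0.005 0.5 -0.07 0 -1; -0.005 0.65 -0.09 0 -1; -0.005 0.695 -0.093 0 -1; -0.005 0.695 -0.093 0 -1; -0.005 0.695 -0.093 0 -1; -0.005 0.695 -0.093 0 -1; -0.005 0.695 -0.093 0 -1; -0.005 0.695 -0.093 0 -1"}}

```text
time_s: 2.75
eef_pos: [0.5486, -0.1492, 0.3402]
tool_rot: [-2.592, 1.57, 2.444]
contact_force: [0.4, 0.5, -0.7]
width: 1.001
```

```bash
python3 - <<'E'
from h import *
from cell import arm,optics
import pickle
o=arm.get_obs(); c=optics.read_camera("wrist"); pickle.dump((o,c),open("w1.pkl","wb"))
cv2.imwrite("pics/w1.png",c["img"]); print(o['eef_pos'],o['tool_rot'],o['q'])
pz=wristpose(c,o)
for p in([.5507,-.148,.201],[.511,-.030,.217]): print(proj(p,c,pz))
E
```

```text
[ 0.54856772 -0.14918706  0.34021141] [-2.59212206  1.56980677  2.44416703] [-3.87228483e-01  2.37315324e-01  1.42870213e+00  3.03407040e-04
  1.47651753e+00  8.59639029e-01]
[[317.37878077 228.01132103]]
[[160.82377265 232.30128864]]
```

View pics/w1.png

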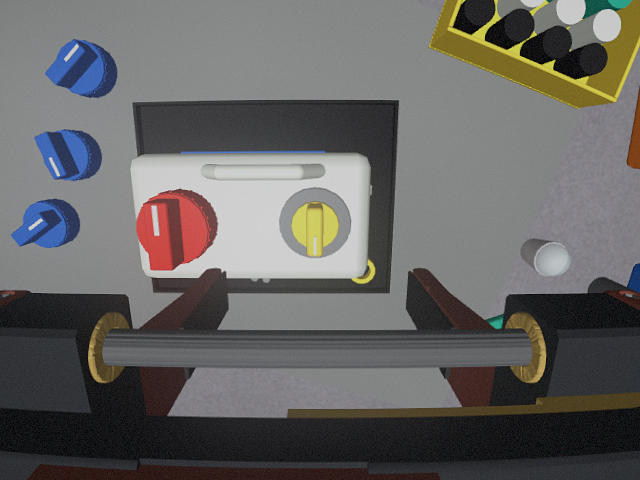

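The wrist picture shows the red cap with its bar at about (161,232), the yellow knob's bar at (315,230), and the blue look-alikes off to the left. I'll enlarge it.

```bash
python3 - <<'E'
import cv2
a=cv2.imread("pics/w1.png")
cv2.imwrite("pics/w1v.png",cv2.resize(a[180:265,270:360],None,fx=7,fy=7,interpolation=cv2.INTER_CUBIC))
cv2.imwrite("pics/w1c.png",cv2.resize(a[180:280,125:225],None,fx=6,fy=6,interpolation=cv2.INTER_CUBIC))
E
```

```text
(no output)
```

View pics/w1v.png

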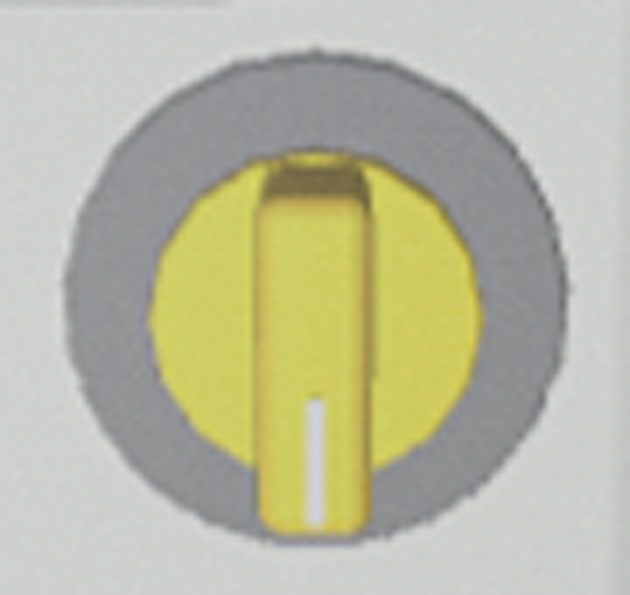

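View pics/w1c.png

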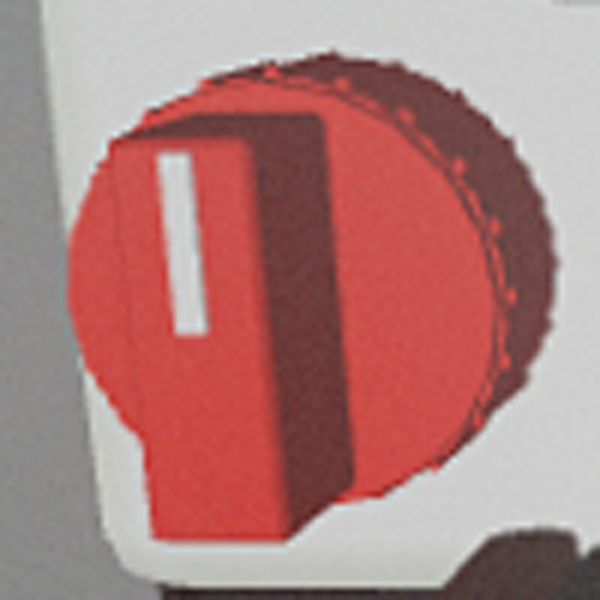

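```bash
python3 - <<'E'
from h import *
import pickle
o,c=pickle.load(open("w1.pkl","rb")); pz=wristpose(c,o)
v=lambda a,b:(270+a/7,180+b/7); k=lambda a,b:(125+a/6,180+b/6)
def inv(uv,z): return least_squares(lambda p:proj([p[0],p[1],z],c,pz)[0]-uv,[.55,-.1]).x
for n,L,z in(("vent",[v(258,198),v(371,198),v(371,533),v(258,533)],.201),("cap",[k(113,140),k(243,138),k(288,540),k(153,540)],.217)):
    P=np.array([inv(q,z) for q in L]); print(n,P.round(4).tolist(),"centre",P.mean(0).round(4))
    a=(P[0]+P[1]-P[2]-P[3])/2; print("len",np.hypot(*a),"thick",np.hypot(*((P[1]+P[2]-P[0]-P[3])/2)),"yaw",np.arctan2(a[1],a[0]))
rim=[v(318,50),v(318,545),v(66,297),v(568,297)]
E
```

```text
vent [[0.5636, -0.1346], [0.5678, -0.1471], [0.5292, -0.1603], [0.5248, -0.1473]] centre [ 0.5463 -0.1473]
len 0.04080514940673783 thick 0.013426969292688166 yaw 0.3234411633878981
cap [[0.5294, -0.0119], [0.5351, -0.0284], [0.4833, -0.0464], [0.4771, -0.0286]] centre [ 0.5063 -0.0288]
len 0.05490328237695922 thick 0.01813576950158239 yaw 0.32172204968421064
```

```bash
python3 - <<'E'
from h import *
from cell import arm
o=arm.get_obs()
print(plan([.547,-.148,.189],.324+np.pi/2,o))
E
```

```text
(array([ 0.6045, -0.0046, -0.0058]), np.float64(-71.43415530097113), np.float64(0.0020121367901776415), np.float64(5.58926886160456e-06))
```

{"method": "jog_arm", "body": {"rows": "0.15 -0.004 -0.006 0 -1; 0.3 -0.004 -0.006 0 -1; 0.45 -0.004 -0.006 0 -1; 0.55 -0.004 -0.006 0 -1; 0.6 -0.004 -0.006 0 -1; 0.604 -0.004 -0.006 0 -1; 0.604 -0.004 -0.006 0 -1; 0.604 -0.004 -0.006 0 -0.3; 0.604 -0.004 -0.006 0 0; 0.604 -0.004 -0.006 0 0.2", "force": 20}}

```text
time_s: 4.05
eef_pos: [0.5473, -0.148, 0.1896]
tool_rot: [3.115, 1.57, 1.868]
contact_force: [-1.0, 0.1, 0.1]
width: 0.696
```

```bash
python3 - <<'E'
from h import *
from cell import arm,optics
o=arm.get_obs(); c=optics.read_camera("wrist")
cv2.imwrite("pics/w2.png",c["img"]); print(o['eef_pos'],o['contact_force'],o['width'])
c=optics.read_camera("scene");cv2.imwrite("pics/s2.png",cv2.resize(c["img"][180:330,200:400],None,fx=4,fy=4))
E
```

```text
[ 0.54729077 -0.1479691   0.18955255] [-1.02260303  0.08560214  0.08203233] 0.6958514357874881
```

View pics/w2.png

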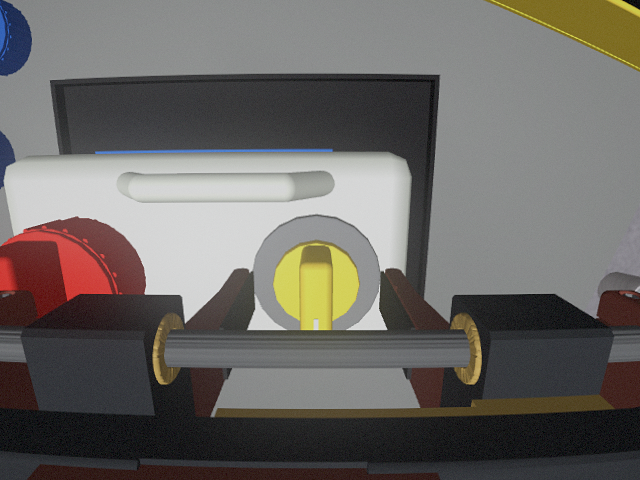

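View pics/s2.png

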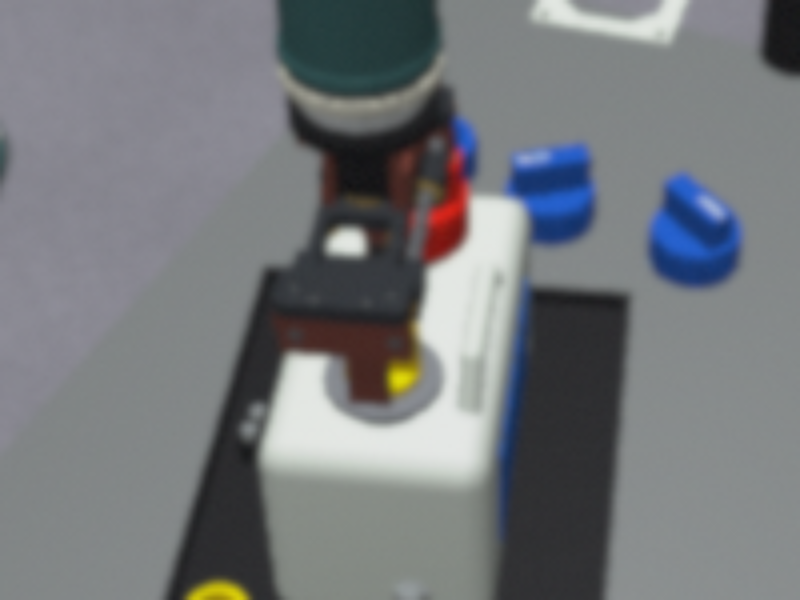

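```bash
python3 - <<'E'
from h import *
from cell import arm
import pickle
o=arm.get_obs(); _,c=pickle.load(open("w1.pkl","rb")); pz=wristpose(c,o)
im=cv2.imread("pics/w2.png"); cv2.imwrite("pics/w2c.png",cv2.resize(im[205:345,240:390],None,fx=4,fy=4,interpolation=cv2.INTER_CUBIC))
u=np.array([np.cos(.324),np.sin(.324)])
for v in(246,262,265,268):
    p=least_squares(lambda p:proj([p[0],p[1],.201],c,pz)[0]-[316,v],[.55,-.14]).x
    print(v,p,(p-o['eef_pos'][:2])@u)
# vent disc rim (grey) at top? foot disc z .171
for v in (241,):
    p=least_squares(lambda p:proj([p[0],p[1],.171],c,pz)[0]-[316,v],[.55,-.14]).x; print('disc far edge',(p-o['eef_pos'][:2])@u)
E
```

```text
246 [ 0.57272365 -0.13822258] 0.02732183779593385
262 [ 0.56636994 -0.14035867] 0.02061866245175206
265 [ 0.56516189 -0.14076481] 0.019344169005715138
268 [ 0.56394839 -0.14117277] 0.0180639292567485
disc far edge 0.02181628462769231
```

View pics/w2c.png

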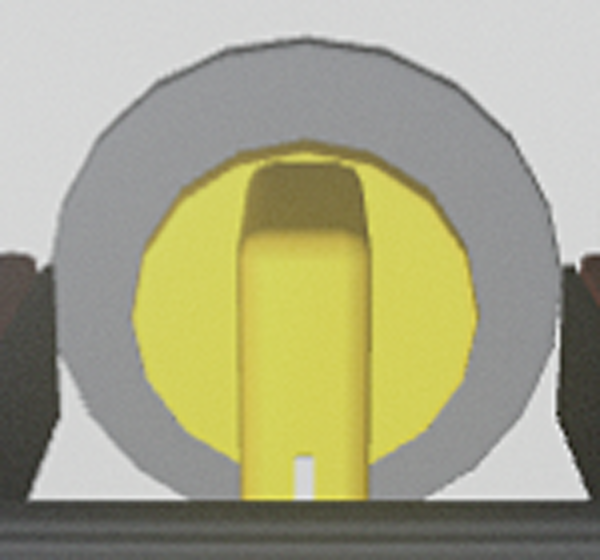

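The knob is centred between the fingers: its bar's far end is 20.6 mm from the TCP, against 21 mm expected. Next I close on it and turn clockwise, which is positive roll because the tool points down.

{"method": "jog_arm", "body": {"rows": "0 0 0 0 1; 0 0 0 0 1; 0 0 0 0 1; 0 0 0 0 1; 0 0 0 0 1; 0 0 0 0 1; 0 0 0 0 1; 0 0 0 0 1; 0 0 0 0.01 1; 0 0 0 0.02 1", "force": 25}}

```text
time_s: 5.4
eef_pos: [0.547, -0.1476, 0.1893]
tool_rot: [-2.692, 1.569, 2.218]
contact_force: [-1.1, 3.3, 1.5]
width: 0.158
```

{"method": "jog_arm", "body": {"rows": "0 0 0 0.02 1; 0 0 0 0.04 1; 0 0 0 0.06 1; 0 0 0 0.08 1; 0 0 0 0.1 1; 0 0 0 0.12 1; 0 0 0 0.14 1; 0 0 0 0.16 1; 0 0 0 0.17 1; 0 0 0 0.172 1"}}

```text
time_s: 6.65
eef_pos: [0.5473, -0.1467, 0.1893]
tool_rot: [-2.157, 1.568, 1.672]
contact_force: [0.7, 4.9, -0.4]
width: 0.165
```

```bash
python3 - <<'E'
from h import *
from cell import arm
o=arm.get_obs(); print(o['q'],o['wrist_torque'],o['contact_force'])
print(plan([.547,-.148,.3],.324+np.pi/2-1.2,o))
E
```

```text
[-0.38523226  0.35911609  1.63936794  0.00239584  1.14426177  2.06874479] [ 0.9026925  -0.16124763  0.35139049] [ 0.74174071  4.94882728 -0.3569899 ]
(array([-0.4427,  0.0022,  0.0037]), np.float64(-140.65947208839967), np.float64(-0.468369234939544), np.float64(-0.0013010256526098443))
```

{"method": "jog_arm", "body": {"rows": "0 0 0 0 0.3; 0 0 0 0 0.2; 0 0 0 0 0.2; 0 0 0 0 0.2; -0.1 0 0 0 0.2; -0.25 0 0 0 0.2; -0.4 0 0 0 0.2; -0.5 0 0 0 0.2; -0.5 0 0 0 0; -0.5 0 0 0 0"}}

```text
time_s: 7.9
eef_pos: [0.5467, -0.1469, 0.3131]
tool_rot: [-1.718, 1.567, 2.11]
contact_force: [-0.2, 0.0, -0.0]
width: 0.497
```

```bash
python3 - <<'E'
from h import *
from cell import arm,optics
o=arm.get_obs(); c=optics.read_camera("wrist")
cv2.imwrite("pics/w3.png",c["img"]); print(o['eef_pos'],o['contact_force'],o['width'])
print(plan([.5065,-.029,.32],.324+np.pi/2,o))
E
```

```text
[ 0.5467223  -0.1468515   0.31313181] [-0.18498561  0.03183238 -0.01185954] 0.4974223127547995
(array([-0.0258, -0.4667, -0.1744]), np.float64(-140.66173001813675), np.float64(-69.22556258037544), np.float64(-0.19229322938993176))
```

View pics/w3.png

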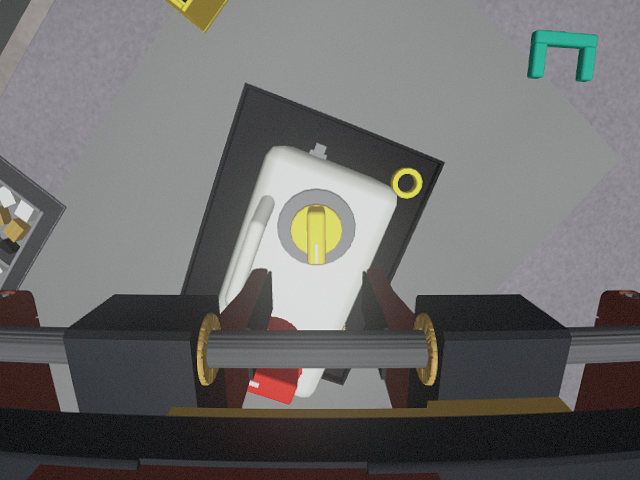

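The vent knob stays at about 69° (its bar is upright in the picture at (316,235)), so it's at its far stop. On to the cap.

{"method": "jog_arm", "body": {"rows": "-0.026 -0.05 -0.02 -0.025 0; -0.026 -0.12 -0.05 -0.05 0; -0.026 -0.2 -0.08 -0.075 -0.3; -0.026 -0.28 -0.1 -0.1 -0.5; -0.026 -0.35 -0.13 -0.125 -1; -0.026 -0.42 -0.15 -0.15 -1; -0.026 -0.467 -0.174 -0.175 -1; -0.026 -0.467 -0.174 -0.192 -1; -0.026 -0.467 -0.174 -0.192 -1; -0.026 -0.467 -0.174 -0.192 -1"}}

```text
time_s: 9.2
eef_pos: [0.5058, -0.0289, 0.3189]
tool_rot: [-2.608, 1.565, 2.424]
contact_force: [0.9, -0.1, 1.3]
width: 1.004
```

```bash
python3 - <<'E'
from h import *
from cell import arm,optics
import pickle
o=arm.get_obs(); c=optics.read_camera("wrist"); pickle.dump((o,c),open("w4.pkl","wb"))
cv2.imwrite("pics/w4.png",c["img"]); print(o['eef_pos'],o['q'],o['width'])
q=proj([.5065,-.029,.217],c,wristpose(c,o))[0].astype(int);print(q)
cv2.imwrite("pics/w4c.png",cv2.resize(c["img"][q[1]-60:q[1]+60,q[0]-70:q[0]+70],None,fx=5,fy=5,interpolation=cv2.INTER_CUBIC))
print(q[0]-70,q[1]-60)
E
```

```text
[ 0.50579611 -0.0289461   0.31893033] [-0.19561695  0.1563412   1.58430341  0.00281064  1.40576908  1.0548179 ] 1.0038760493193504
[318 240]
248 180
```

View pics/w4c.png

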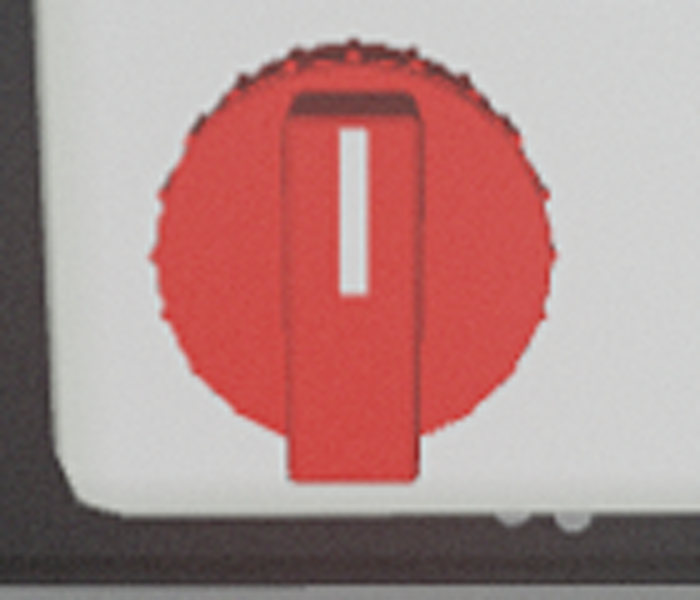

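The red cap with its white mark sits square in the wrist picture. Its bar corners in the crop run from (286,117) to (418,482).

```bash
python3 - <<'E'
from h import *
import pickle
o,c=pickle.load(open("w4.pkl","rb")); pz=wristpose(c,o)
k=lambda a,b:(248+a/5,180+b/5)
inv=lambda uv,z: least_squares(lambda p:proj([p[0],p[1],z],c,pz)[0]-uv,[.5,-.03]).x
P=np.array([inv(k(*q),.217) for q in[(286,117),(421,117),(418,482),(289,482)]])
a=(P[0]+P[1]-P[2]-P[3])/2; print(P.mean(0),np.hypot(*a),np.arctan2(a[1],a[0]))
print(plan([*P.mean(0),.204],np.arctan2(a[1],a[0])+np.pi/2,o)); print(R.from_euler('xyz',o['tool_rot']).as_matrix()[:,0])
E
```

```text
[ 0.50638645 -0.02886101] 0.05484848567718017 0.32199229146954456
(array([0.4597, 0.0036, 0.0026]), np.float64(-71.67186535327285), np.float64(-0.12066469022400031), np.float64(-0.00033517969506666754))
[-0.00418954  0.00365652 -0.99998454]
```

{"method": "jog_arm", "body": {"rows": "0.12 0.004 0.002 0 -1; 0.25 0.004 0.002 0 -1; 0.36 0.004 0.002 0 -1; 0.43 0.004 0.002 0 -1; 0.455 0.004 0.002 0 -1; 0.456 0.004 0.002 0 -1; 0.456 0.004 0.002 0 0; 0.456 0.004 0.002 0 0.2; 0.456 0.004 0.002 0 0.3; 0.456 0.004 0.002 0 0.4", "force": 40}}

```text
time_s: 10.5
eef_pos: [0.5067, -0.0288, 0.2054]
tool_rot: [-2.693, 1.566, 2.34]
contact_force: [0.6, 0.2, -0.3]
width: 0.586
```

{"method": "jog_arm", "body": {"rows": "0 0 0 0 1; 0 0 0 0 1; 0 0 0 0 1; 0 0 0 0 1; 0 0 0 0 1; 0 0 0 0 1; 0 0 0 0 1; 0 0 0 0 1; 0 0 0 0 1; 0 0 0 0 1", "force": 40}}

```text
time_s: 11.75
eef_pos: [0.5067, -0.0289, 0.2053]
tool_rot: [-2.666, 1.566, 2.367]
contact_force: [-0.2, -2.1, 0.3]
width: 0.228
```

```bash
python3 - <<'E'
from h import *
from cell import arm,optics
o=arm.get_obs(); print(o['eef_pos'],o['contact_force'],o['width'],o['wrist_torque'])
print(plan([.5064,-.0289,.1985],.322+np.pi/2,o))
c=optics.read_camera("scene");cv2.imwrite("pics/s5.png",cv2.resize(c["img"][180:330,200:400],None,fx=4,fy=4))
c=optics.read_camera("side");cv2.imwrite("pics/d5.png",cv2.resize(c["img"][200:320,250:410],None,fx=5,fy=5))
E
```

```text
[ 0.50674236 -0.02890673  0.20534169] [-0.21348909 -2.0979936   0.25095613] 0.228133233709123 [-0.42982174 -0.02411087 -0.02124863]
(array([ 0.0274, -0.0012, -0.0003]), np.float64(-71.65192380295098), np.float64(-0.10116480616350691), np.float64(-0.00028101335045418584))
```

View pics/s5.png

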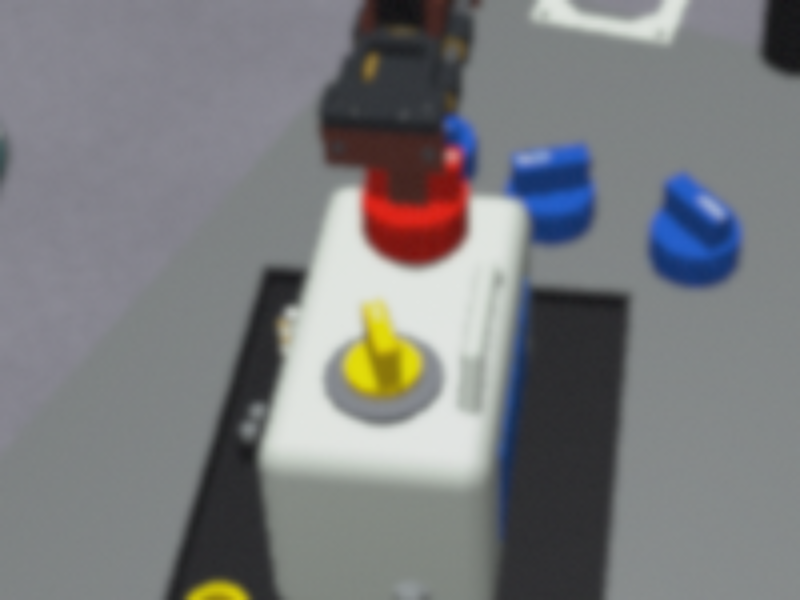

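View pics/d5.png

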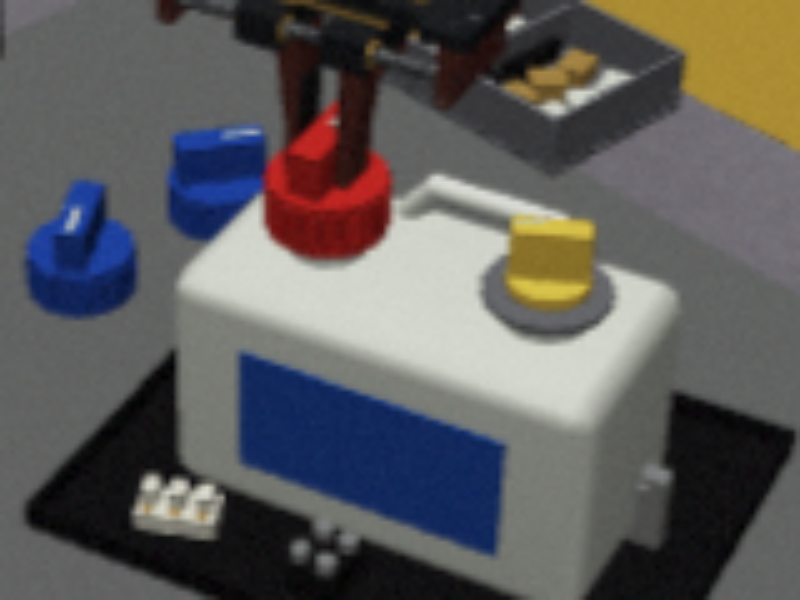

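The cap is gripped at 20 mm and the knob is still turned. Next I press down.

{"method": "jog_arm", "body": {"rows": "0.005 0 0 0 1; 0.01 0 0 0 1; 0.015 0 0 0 1; 0.02 0 0 0 1; 0.024 0 0 0 1; 0.026 0 0 0 1; 0.026 0 0 0 1; 0.026 0 0 0 1; 0.026 0 0 0 1; 0.026 0 0 0 1"}}

```text
time_s: 13.1
eef_pos: [0.5068, -0.0289, 0.1995]
tool_rot: [-2.728, 1.567, 2.305]
contact_force: [-2.6, -1.9, 6.5]
width: 0.226
```

```bash
python3 - <<'E'
from h import *
from cell import arm,optics
o=arm.get_obs(); print(o['eef_pos'],o['contact_force'],o['width'],o['wrist_torque'])
c=optics.read_camera("side");cv2.imwrite("pics/d6.png",cv2.resize(c["img"][200:260,280:360],None,fx=8,fy=8,interpolation=cv2.INTER_CUBIC))
E
```

```text
[ 0.50679802 -0.02888939  0.19954217] [-2.61149075 -1.87384924  6.54723929] 0.2257315607982789 [-0.38456679  0.32151237  0.04794486]
```

View pics/d6.png

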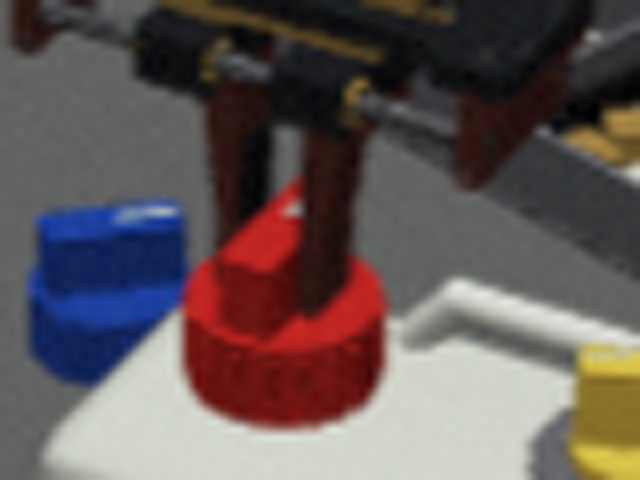

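{"method": "jog_arm", "body": {"rows": "0.004 0 0 0 1; 0.006 0 0 0 1; 0.006 0 0 0 1; 0.006 0 0 0 1; 0.006 0 0 0 1; 0.006 0 0 0 1; 0.006 0 0 0 1; 0.006 0 0 0 1; 0.006 0 0 0 1; 0.006 0 0 0 1"}}

```text
time_s: 14.4
eef_pos: [0.5068, -0.0289, 0.1987]
tool_rot: [-2.76, 1.567, 2.273]
contact_force: [-2.7, -2.8, 7.0]
width: 0.225
```

Pressed 6.6 mm with 7 N, so it's within range. I turn anticlockwise while holding the push.

{"method": "jog_arm", "body": {"rows": "0.003 0 0 -0.008 1; 0.003 0 0 -0.02 1; 0.003 0 0 -0.035 1; 0.003 0 0 -0.05 1; 0.003 0 0 -0.065 1; 0.003 0 0 -0.08 1; 0.003 0 0 -0.09 1; 0.003 0 0 -0.1 1; 0.003 0 0 -0.1 1; 0.003 0 0 -0.1 1"}}

```text
time_s: 15.65
eef_pos: [0.5075, -0.0292, 0.199]
tool_rot: [2.493, 1.568, 1.871]
contact_force: [-0.2, -2.1, 6.9]
width: 0.224
```

```bash
python3 - <<'E'
from h import *
from cell import arm,optics
o=arm.get_obs(); print(o['eef_pos'],o['contact_force'],o['width'],o['wrist_torque'])
print(plan([.5068,-.0289,.1987],.322+np.pi/2+1.22,o))
c=optics.read_camera("side");cv2.imwrite("pics/d7.png",cv2.resize(c["img"][200:260,280:360],None,fx=8,fy=8,interpolation=cv2.INTER_CUBIC))
E
```

```text
[ 0.50750952 -0.02921921  0.19895262] [-0.20375926 -2.0823341   6.8760104 ] 0.22353676876754697 [-0.55007042  0.20640816 -0.02289106]
(array([ 0.001 , -0.0006, -0.003 ]), np.float64(-35.63387305043256), np.float64(-33.98396505960548), np.float64(-0.09439990294334856))
```

View pics/d7.png

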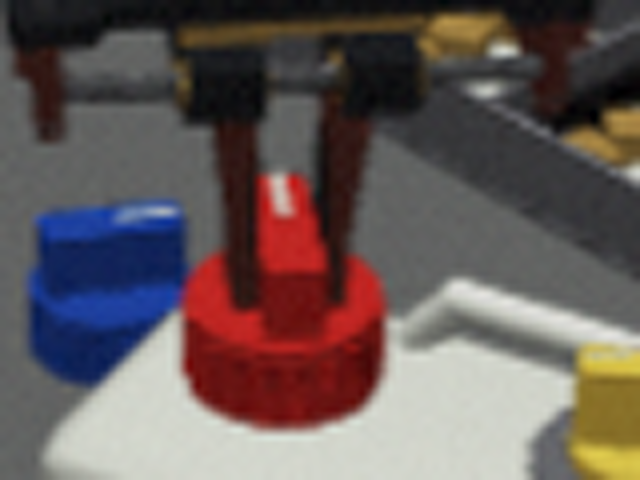

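The cap turns with the gripper and is still pressed 6.4 mm. I continue to 1.22 rad.

{"method": "jog_arm", "body": {"rows": "0.0035 0 0 -0.015 1; 0.004 0 0 -0.03 1; 0.004 0 0 -0.045 1; 0.004 0 0 -0.06 1; 0.004 0 0 -0.075 1; 0.004 0 0 -0.088 1; 0.004 0 0 -0.094 1; 0.004 0 0 -0.094 1; 0.004 0 0 -0.094 1; 0.004 0 0 -0.094 1"}}

```text
time_s: 16.95
eef_pos: [0.5082, -0.0294, 0.1989]
tool_rot: [1.06, 1.569, 1.029]
contact_force: [-0.4, -3.1, 7.9]
width: 0.226
```

```bash
python3 - <<'E'
from h import *
from cell import arm,optics
o=arm.get_obs(); print(o['eef_pos'],o['contact_force'],o['width'],o['wrist_torque'])
print(plan([.5068,-.0289,.205],.322+np.pi/2+1.22,o))
c=optics.read_camera("side");cv2.imwrite("pics/d8.png",cv2.resize(c["img"][200:260,280:360],None,fx=8,fy=8,interpolation=cv2.INTER_CUBIC))
E
```

```text
[ 0.50820126 -0.02943144  0.19885752] [-0.42163733 -3.09351385  7.85223168] 0.22618801315694678 [-0.39365654  0.09922542 -0.01259814]
(array([-0.0246,  0.002 , -0.0056]), np.float64(-1.7896329802026725), np.float64(-0.1397249893756223), np.float64(-0.0003881249704878397))
```

View pics/d8.png

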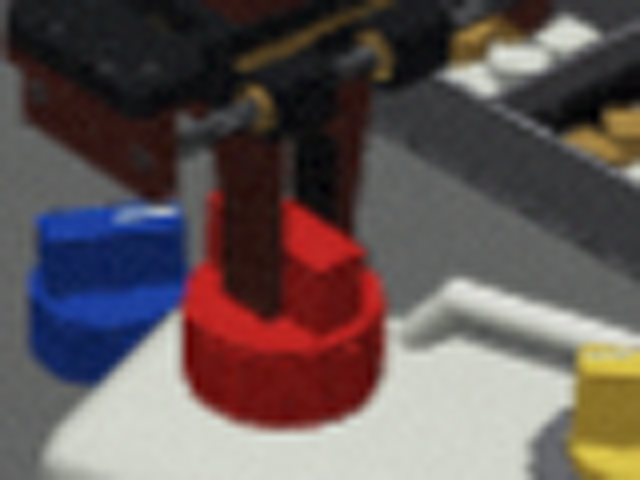

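{"method": "jog_arm", "body": {"rows": "-0.01 0 0 0 1; -0.02 0 0 0 1; -0.03 0 0 0 1; -0.04 0 0 0 1; -0.05 0 0 0 1; -0.06 0 0 0 1; -0.07 0 0 0 1; -0.08 0 0 0 1; -0.08 0 0 0 1; -0.08 0 0 0 1"}}

```text
time_s: 18.25
eef_pos: [0.5082, -0.0293, 0.2189]
tool_rot: [1.077, 1.569, 1.046]
contact_force: [0.4, -0.3, 0.4]
width: 0.227
```

```bash
python3 - <<'E'
from h import *
from cell import arm,optics
o=arm.get_obs(); print(o['eef_pos'],o['contact_force'],o['width'],o['wrist_torque'])
print(plan([.5068,-.0289,.2855],.322+np.pi/2+1.22,o))
c=optics.read_camera("side");cv2.imwrite("pics/d9.png",cv2.resize(c["img"][190:260,280:360],None,fx=8,fy=8,interpolation=cv2.INTER_CUBIC))
E
```

```text
[ 0.50817569 -0.02929405  0.21889726] [ 0.3865432  -0.32288905  0.41407697] 0.22718434991386385 [-0.03869275 -0.08900211  0.00068294]
(array([-0.2664,  0.0019, -0.0053]), np.float64(-1.7855552239323689), np.float64(-0.13564723310530066), np.float64(-0.0003767978697369463))
```

View pics/d9.png

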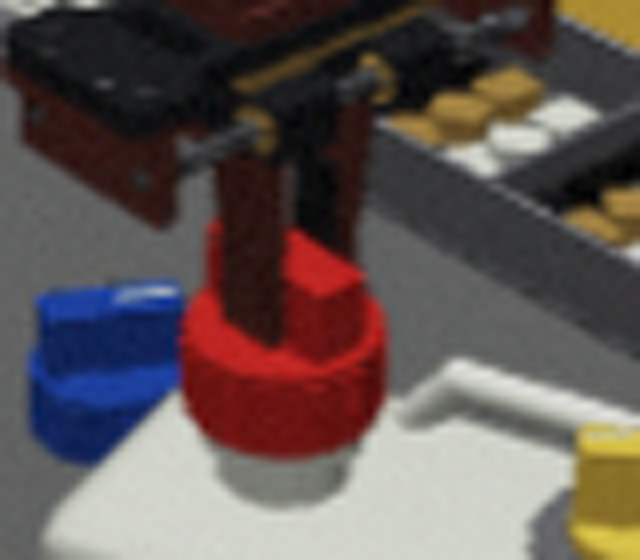

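The cap is lifting free with no residual force. I lift on to 6 cm clear.

{"method": "jog_arm", "body": {"rows": "-0.03 0 0 0 1; -0.07 0 0 0 1; -0.11 0 0 0 1; -0.15 0 0 0 1; -0.19 0 0 0 1; -0.23 0 0 0 1; -0.255 0 0 0 1; -0.266 0 0 0 1; -0.266 0 0 0 1; -0.266 0 0 0 1"}}

```text
time_s: 19.55
eef_pos: [0.5078, -0.0294, 0.285]
tool_rot: [1.484, 1.569, 1.453]
contact_force: [0.3, 1.3, -0.9]
width: 0.228
```

```bash
python3 - <<'E'
from h import *
from cell import arm,optics
o=arm.get_obs(); print(o['eef_pos'],o['contact_force'],o['width'],o['qd'])
c=optics.read_camera("side");cv2.imwrite("pics/d10.png",cv2.resize(c["img"][180:340,230:420],None,fx=3.7,fy=3.7,interpolation=cv2.INTER_CUBIC))
c=optics.read_camera("scene");cv2.imwrite("pics/s10.png",c["img"])
E
```

```text
[ 0.50781652 -0.02941694  0.28496694] [ 0.27376661  1.26374249 -0.85869921] 0.2280823691805909 [ 0.00218704  0.00068969  0.00127523 -0.00130061 -0.0008643  -0.00031923]
```

View pics/d10.png

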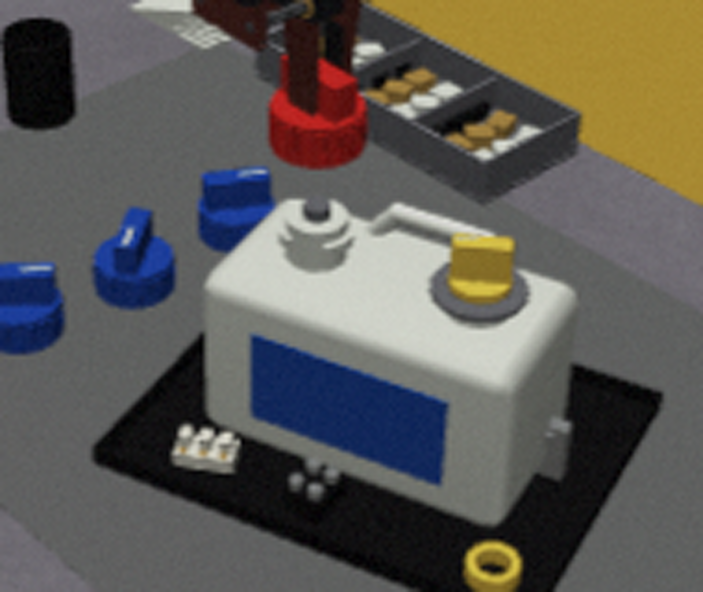

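View pics/s10.png

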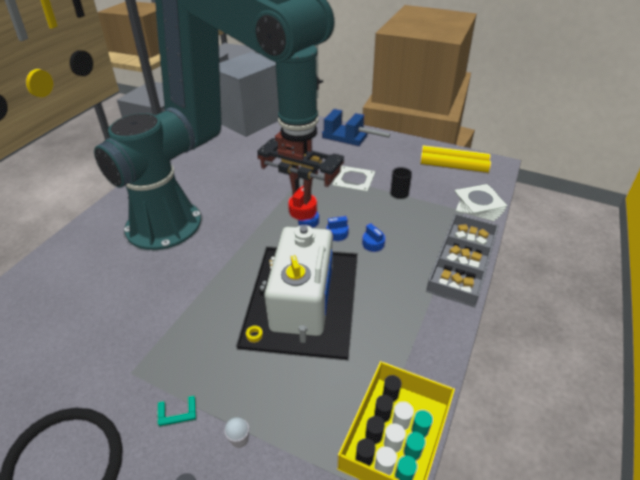

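The cap hangs upright in the gripper above the bare neck, the knob is at its far stop, and the loose parts look untouched. I hand the job in.

```bash
python3 -c "
from cell import arm
print(arm.sign_off())"
```

```text
the job is handed in; nothing more can be done
None
```

The job is done and handed in at about 20 s of the 48 s allowed. The sign-off gave no verdict.

- **Vent knob:** I turned the yellow knob clockwise by about 1.21 rad, to its far stop. After I let go it stayed there in every later picture.
- **Red cap:** I gripped the bar at 20 mm and pressed it down about 6.6 mm with roughly 7 N. Keeping it pressed at 6.4 to 6.6 mm, I turned it 1.22 rad anticlockwise, then lifted it straight up.
- **End state:** The cap is held upright in a 40 N grip, over the bare neck. From the arm's height, its skirt should be about 60 mm above the neck rim.
- **Other parts:** In the last pictures the loose parts in view look where they started. I compared these by eye only.

**Position disagreement:** The scene and side cameras differed by up to about 9 mm on the jug's position. I relied mainly on the wrist camera, which matched the known sizes to within about 2 mm. Side forces on the tool during contact stayed around 5 N or less in the readings taken after each move.

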